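# Tip the wheel wedges into their parking outlines

## Robot

A 6-joint arm with a two-finger parallel gripper is mounted at the origin on the work surface. World frame = base frame: x ahead of the robot, y to its left, z up, the work surface at z = 0. Lengths are in m, angles in rad, forces in N, time in s.
With the tool pointing down it reaches from about 0.375 to 0.975 m from the base axis. Payload 3.8 kg.
Tool frame: the origin (TCP) lies midway between the tips of the shut fingers; the grasp point (between the pads) lies 19 mm behind it; z points along the fingers, y is the direction in which the jaws open and shut (so a half turn about z gives the same grasp; the last joint's range is limited). The gripper opens to 85 mm and grips with 20 to 120 N. Pads are 22 mm wide; open, the fingers measure 114 mm over their backs; the gripper's body (76 mm by 85 mm) begins 54 mm behind the grasp point. The pads swing forward as they close: fully open they stand 13 mm farther back than shut.
Start: joints at [1.164, 0.264, 1.604, -0, 1.274, -0.037], TCP at [0.244, 0.629, 0.231] pointing down, gripper open.
Joint ranges: [-2.63, 2.63], [-0.94, 2.18], [0.31, 2.57], [-1.31, 4.45], [0, 2.66], [-2.55, 2.55]. Speed limits (rad/s): [2.57, 2.57, 3.14, 3.14, 3.14, 3.14].

## Interface

Orientations are given as a rotation vector (axis times angle).
In Python, from workcell import bot gives the robot as it stands. The module is installed in compiled form; this text tells all that it offers.
- The arm moves only by the tool move_arm, never from a script. Its argument "steps" is a list of rows, each a list of 5 numbers: the shift along the tool's x, y, z in mm, then the turn about the tool's z in degrees, then the opening in per cent of the stroke, from 0 (shut) to 100 (fully open). In form: [[tx, ty, tz, turn, claw], ...]. A call has 1 to 20 rows; each row is the pose to reach, as a shift and turn from the pose commanded when the call began, along the tool's axes at that moment; what a row does not reach only later rows make up. A row lasts 1/10 s, in which the tool goes at most 50 mm and 8.59 degrees, less where a joint would pass 70% of its speed; a pose out of reach is approached as far as the arm can. A call with a gripper value outside its range is refused whole. The fingers move at their own pace and stop on an object; "newtons" is the grip in N (left out, the last holds). Time passes only in rows, so rows that repeat a pose let the fingers close. It gives the time, the measured TCP pose, the force and the opening at its end, in the units of the state.
- bot.read_state(): the state, without advancing time (a new reading comes with each control period).
- bot.read_camera(name): name is "scene" or "top"; returns a dict with "pixels" (420x560x3 uint8, red, green, blue), "depth" (420x560 float32, m along the optical axis (not along the pixel's ray), 0 where there is no reading), "fovy" (degrees; the focal length in pixels is half the picture's height over the tangent of half this angle, whatever the lens; pixels are square), "cx", "cy" (the principal point, pixels), "xyz" and "attitude" of the camera in the world. Camera axes: x right, y up, looking along -z (the intrinsics and any distortion apply to the point x, -y, -z); pixel columns grow to the right and rows downward; lengths in m; the calibration is good to about 2 mm. A picture is of the moment at which its call begins.
- bot.finish_job(): hands the job in, once; it reports no verdict.
The state is a dict: "time": time; "q": joint angles; "joint_vel": joint speeds; "joint_torque": joint torques, N m; "tool_pos": TCP position; "tcp_rot": TCP orientation; "wrist_force": force on the tool from outside, world axes, zero at the start; "torque": the same for the moment, N m; "width": opening from 0.0 (shut) to 1.0 (fully open).
Only numpy, scipy, OpenCV 4.12 (cv2) and the standard library are available. Lean on these libraries where they do the work, as an engineer would, in place of code of your own. Each camera call takes 0.05 s, during which the arm holds its last target.

## Task

The two green wheel wedges have been left standing on end. Push each one near its top so that it tips over onto its flat sole and comes to rest lying inside the taped outline in front of it; do not lift or carry them, and leave the nozzle, the dropper bottle and the hand vacuum where they are.

Things in the scene. Friction and masses are not known exactly. Their poses are not given: they have to be found in the camera images.
- wedge_a: Green silicone wheel wedge standing on end, the one to fall towards world +y; 0.25-0.5 kg, 150 mm tall (its z), 90 mm wide (its y). Its flat sole, 150 x 90 mm, is upright and looks along its +x to the outline; the ribbed slope is behind, from x = -60 mm at z = 0 to x = -15 mm at z = 150. Origin: middle of the sole's lower edge, on the shelf, over which it tips.
- tip_a (a point): Thin tip of wedge a, the middle of the sole's upper edge: 150 mm along +z from the wedge's origin. Pushed along the wedge's +x near here, the wedge goes over once it leans about 25 degrees and drops without slipping onto its sole, 60 mm high then, the tip at the far end of the outline.
- outline_a: Outline of wedge a, left or right of the robot's middle, a fixed rectangle of dark tape (12 mm wide, under 1 mm thick), 200 x 140 mm inside. Origin: its centre. Its long direction is its x, the way the wedge must fall (world +y, up to 29 degrees off). At the start the wedge's sole edge is just inside its near end: 67 to 83 mm from the centre, up to 10 mm off the middle, turned under 5 degrees.
- wedge_b: Green silicone wheel wedge standing on end, the one to fall towards world -y; 0.25-0.5 kg, 150 mm tall (its z), 90 mm wide (its y). Its flat sole, 150 x 90 mm, is upright and looks along its +x to the outline; the ribbed slope is behind, from x = -60 mm at z = 0 to x = -15 mm at z = 150. Origin: middle of the sole's lower edge, on the shelf, over which it tips.
- tip_b (a point): Thin tip of wedge b, the middle of the sole's upper edge: 150 mm along +z from the wedge's origin. Pushed along the wedge's +x near here, the wedge goes over once it leans about 25 degrees and drops without slipping onto its sole, 60 mm high then, the tip at the far end of the outline.
- outline_b: Outline of wedge b, left or right of the robot's middle, a fixed rectangle of dark tape (12 mm wide, under 1 mm thick), 200 x 140 mm inside. Origin: its centre. Its long direction is its x, the way the wedge must fall (world -y, up to 29 degrees off). At the start the wedge's sole edge is just inside its near end: 67 to 83 mm from the centre, up to 10 mm off the middle, turned under 5 degrees.
- nozzle: Stainless steel spray nozzle standing on the shelf nearer the robot, between the wedges: 75 mm tall, 32 mm across. To be left alone. Origin: centre of its foot.
- dropper: Closed brown glass dropper bottle standing on the shelf beyond the wedges, near the middle: 90 mm tall, 36 mm across. To be left alone. Origin: centre of its foot.
- vacuum: Small grey and black hand vacuum lying on the far side of the shelf: 280 mm long (its y), 70 mm wide, 110 mm high with its handle. To be left alone. Origin: under its middle.
Things that resemble listed ones, but are neither listed nor needed, are in the scene too. What is shaped like the wedge_b but red or white is not meant.

How it is judged:
At the end, for the whole second after the job is handed in: Both wedges lie at rest flat on their soles, tips away from where they stood, each inside its own outline: both ends of the sole's centre line within 28 mm of the outline's long middle line and 105 mm of its centre lengthwise (5 mm onto the tape is allowed), under 12 mm high (y of wedge_a in the frame of outline_a between -0.028 and 0.028 m and height (world z) of each of wedge_a, tip_a, wedge_b, tip_b below 0.012 m and y of tip_a in the frame of outline_a between -0.028 and 0.028 m and x of wedge_a in the frame of outline_a above -0.105 m and x of tip_a in the frame of outline_a between 0 and 0.105 m and angle between each of wedge_a, wedge_b's own x axis and vertical above 3 rad and linear speed of each of wedge_a, wedge_b below 0.02 m/s and angular speed of each of wedge_a, wedge_b below 0.1 rad/s and y of wedge_b in the frame of outline_b between -0.028 and 0.028 m and y of tip_b in the frame of outline_b between -0.028 and 0.028 m and x of wedge_b in the frame of outline_b above -0.105 m and x of tip_b in the frame of outline_b between 0 and 0.105 m); the robot touches nothing.
It fails at once if wedge a is lifted off the shelf, or tipped sideways or backwards (height (world z) of wedge_a above 0.03 m).
It fails at once if wedge b is lifted off the shelf, or tipped sideways or backwards (height (world z) of wedge_b above 0.03 m).
It fails at once if the nozzle is moved more than 20 mm or knocked over (distance of nozzle from where it was at the start of the episode above 0.02 m or angle between nozzle's own z axis and vertical above 0.4 rad).
It fails at once if the dropper is moved more than 20 mm or knocked over (distance of dropper from where it was at the start of the episode above 0.02 m or angle between dropper's own z axis and vertical above 0.4 rad).
It fails at once if the vacuum is moved more than 20 mm or knocked over (distance of vacuum from where it was at the start of the episode above 0.02 m or angle between vacuum's own z axis and vertical above 0.4 rad).
It also fails if it takes over 51 s, if anything falls off the work surface, if the arm or the gripper's body presses on something with over 40 N, if the wrist force passes 120 N, or if a joint passes its speed limit or range.

## Working session

There is one attempt and no reset: what is moved stays moved. The work goes in short steps, Python scripts to look and compute and a tool call to move; the robot and the scene stay as the last step left them, time stands still between calls to the robot, and variables do not carry over. Pictures are saved under pics/ and viewed, and the job is handed in when it is done.

Besides the shell and the picture viewer there is one more tool, called after ">>>" in YAML: its name, and indented under it one key for each argument. move_arm: Moves the arm, as the interface text tells. Its arguments: {"type":"object","properties":{"steps":{"type":"array","items":{"type":"array","items":{"type":"number"}}},"newtons":{"type":"number"}},"required":["steps"]}

```bash
mkdir -p pics; ls
cat > h.py <<'E'
from workcell import bot
import numpy as np, cv2
from scipy.spatial.transform import Rotation as R
def save(im,n): cv2.imwrite('pics/'+n,cv2.cvtColor(im,cv2.COLOR_RGB2BGR))
E
python3 - <<'E'
from h import *
for n in('scene','top'):
    c=bot.read_camera(n); save(c['pixels'],n+'0.png'); np.savez(n+'0.npz',**{k:v for k,v in c.items()})
    print(n,{k:v for k,v in c.items() if k not in('pixels','depth')})
print(bot.read_state())
E
```

```text
pics
scene {'fovy': 56.76969035893388, 'cx': 279.2770907312516, 'cy': 208.43642111721704, 'xyz': array([1.29962143, 0.11586908, 0.59922314]), 'attitude': array([0.73336458, 0.81128374, 1.47016634])}
top {'fovy': 43.67638255701566, 'cx': 290.93820318463213, 'cy': 208.99753270661063, 'xyz': array([0.49334973, 0.06104999, 1.54518573]), 'attitude': array([ 0.06226166, -0.04685001, -1.59887859])}
{'time': 0.1, 'q': array([ 1.16411426e+00,  2.64716996e-01,  1.60524143e+00, -2.01198555e-05,
        1.27368830e+00, -3.68937343e-02]), 'joint_vel': array([ 0.00155774, -0.00163724, -0.00333097, -0.00037101, -0.00171294,
       -0.00103273]), 'joint_torque': array([-2.13874928e-04, -5.16705823e+01, -3.68591380e+01, -1.19220799e-04,
        6.30891402e-03, -1.95346877e-05]), 'tool_pos': array([0.24370079, 0.62876635, 0.23005796]), 'tcp_rot': array([-0.57746923, -3.0876209 ,  0.00315371]), 'wrist_force': array([ 0.20219572, -0.18198575,  0.49217197]), 'torque': array([ 0.00039555, -0.00207238, -0.04463008]), 'width': 0.9949373612811946}
```

View pics/scene0.png

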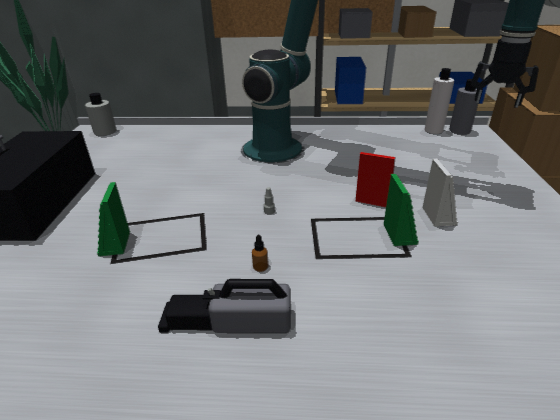

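View pics/top0.png

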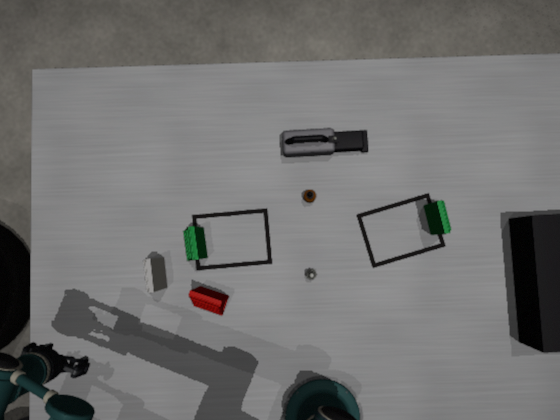

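Candidates: green (scene 400,212 / top 195,243), at +y and falling to -y, so wedge_b. Green (scene 113,220 / top 437,217), at -y, so wedge_a. The red one (375,180 / 209,299) and the white one (440,195 / 155,272) are decoys.

```bash
cat >> h.py <<'E'
def load(n):
    return dict(np.load(n))
def rays(c,uv):
    uv=np.atleast_2d(uv).astype(float); f=210/np.tan(np.radians(float(c['fovy']))/2)
    d=np.c_[(uv[:,0]-c['cx'])/f,-(uv[:,1]-c['cy'])/f,-np.ones(len(uv))]
    return R.from_rotvec(c['attitude']).apply(d)
def plane(c,uv,z):
    d=rays(c,uv); t=(z-c['xyz'][2])/d[:,2]; return c['xyz']+d*t[:,None]
def cloud(c,m):
    v,u=np.nonzero(m); z=c['depth'][v,u]; k=z>0
    return c['xyz']+rays(c,np.c_[u,v])[k]*z[k,None]
def green(c):
    p=c['pixels'].astype(int); return (p[...,1]>p[...,0]+25)&(p[...,1]>p[...,2]+25)
E
cat > m.py <<'E'
from h import *
T=load('top0.npz');S=load('scene0.npz')
g=cv2.cvtColor(T['pixels'],cv2.COLOR_RGB2GRAY)
for nm,(x0,x1,y0,y1),ex in(('b',(180,285,200,280),1),('a',(350,460,185,275),-1)):
    sub=np.zeros_like(g);sub[y0:y1,x0:x1]=(g[y0:y1,x0:x1]<70)
    gm=cv2.dilate(green(T).astype(np.uint8),np.ones((5,5)))
    cs,_=cv2.findContours(sub,cv2.RETR_EXTERNAL,cv2.CHAIN_APPROX_NONE)
    # outline tape points on z=0
    n,l,st,_=cv2.connectedComponentsWithStats(sub*(1-gm))
    v,u=np.nonzero(sub*(1-gm)); P=plane(T,np.c_[u,v],0)[:,:2]
    r=cv2.minAreaRect(P.astype(np.float32)); print(nm,'outline',r,len(P))
    save(cv2.resize((sub*(1-gm))[y0:y1,x0:x1]*255,None,fx=5,fy=5),f'mask_{nm}.png') if 0 else cv2.imwrite(f'pics/mask_{nm}.png',cv2.resize((sub*(1-gm))[y0:y1,x0:x1]*255,None,fx=5,fy=5))
for nm,c in(('top',T),('scene',S)):
    n,l,st,ce=cv2.connectedComponentsWithStats(green(c).astype(np.uint8))
    for i in range(1,n):
        if st[i,4]<150: continue
        P=cloud(c,l==i); print(nm,ce[i],st[i],'min',P.min(0).round(3),'max',P.max(0).round(3),P[:,2].max())
        H=P[P[:,2]>0.135]
        if len(H)>3: print('  high',len(H),H.mean(0).round(3),[tuple(np.round(q,3)) for q in cv2.boxPoints(cv2.minAreaRect(H[:,:2].astype(np.float32)))])
E
python3 m.py
python3 - <<'E'
from h import *
T=load('top0.npz')['pixels'];S=load('scene0.npz')['pixels']
a=cv2.resize(T[180:285,170:290],None,fx=3.3,fy=3.3,interpolation=2);b=cv2.resize(T[180:285,345:465],None,fx=3.3,fy=3.3,interpolation=2)
save(np.hstack([a,b]),'crop.png')
E
```

```text
b outline ((0.5175411701202393, 0.2530969977378845), (0.16208456456661224, 0.2236073911190033), 3.5341827869415283) 945
a outline ((0.5308291912078857, -0.25002309679985046), (0.16206148266792297, 0.23103030025959015), 14.90164566040039) 1277
top [443.53846154 216.33603239] [437 200  14  34 247] min [ 0.517 -0.389 -0.007] max [ 0.605 -0.315  0.156] 0.15592875086970914
  high 192 [ 0.559 -0.33   0.147] [(np.float32(0.515), np.float32(-0.331)), (np.float32(0.518), np.float32(-0.349)), (np.float32(0.604), np.float32(-0.33)), (np.float32(0.6), np.float32(-0.312))]
top [190.79057592 243.31413613] [183 226  16  34 382] min [ 0.461  0.324 -0.008] max [0.553 0.393 0.156] 0.1560289374732713
  high 232 [0.509 0.338 0.146] [(np.float32(0.464), np.float32(0.344)), (np.float32(0.466), np.float32(0.324)), (np.float32(0.554), np.float32(0.334)), (np.float32(0.552), np.float32(0.355))]
scene [399.52910737 214.24062096] [ 384  174   34   72 1546] min [ 0.464  0.324 -0.   ] max [0.557 0.391 0.152] 0.15155776703121576
  high 209 [0.517 0.335 0.146] [(np.float32(0.462), np.float32(0.342)), (np.float32(0.465), np.float32(0.323)), (np.float32(0.556), np.float32(0.335)), (np.float32(0.554), np.float32(0.354))]
scene [107.66666667 228.01765317] [ 97 182  26  74 963] min [ 0.291 -0.492 -0.001] max [ 0.613 -0.314  0.152] 0.1521429999287548
  high 155 [ 0.571 -0.328  0.148] [(np.float32(0.513), np.float32(-0.331)), (np.float32(0.516), np.float32(-0.348)), (np.float32(0.607), np.float32(-0.33)), (np.float32(0.604), np.float32(-0.313))]
```

View pics/crop.png

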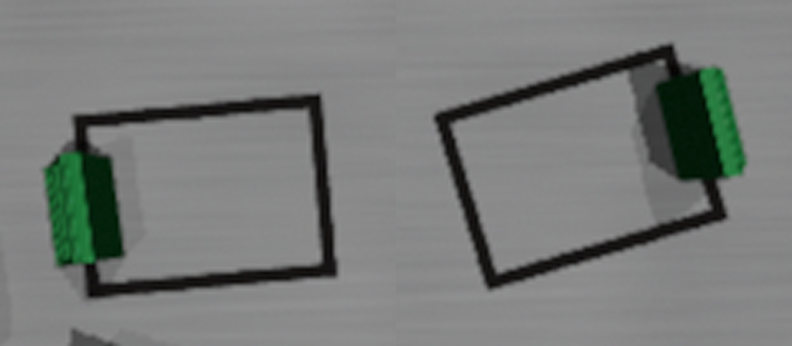

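```bash
cat > n.py <<'E'
from h import *
T=load('top0.npz');S=load('scene0.npz')
st=bot.read_state(); M=R.from_rotvec(st['tcp_rot']).as_matrix(); print('tool axes cols\n',M.round(4)); print(st['tool_pos'],st['time'])
# outline a: tape pixels, without sole box
p=T['pixels'].astype(int); g=p.max(2); 
for nm,(x0,x1,y0,y1) in(('b',(180,285,200,280)),('a',(350,460,185,275))):
    m=np.zeros(g.shape,np.uint8); m[y0:y1,x0:x1]=(g<75)[y0:y1,x0:x1]; 
    P0=cloud(T,m); v,u=np.nonzero(m*(T['depth']>0)); ok=(P0[:,2]<0.012)&(abs(p[v,u,1]-p[v,u,0])<12)
    k=np.zeros_like(m);k[v[ok],u[ok]]=1
    n,l,s,_=cv2.connectedComponentsWithStats(k); i=1+s[1:,4].argmax(); v,u=np.nonzero(l==i)
    r=cv2.minAreaRect(plane(T,np.c_[u,v],0)[:,:2].astype(np.float32)); print(nm,r)
# decoys
h=cv2.cvtColor(T['pixels'],cv2.COLOR_RGB2HSV)
for nm,(x0,x1,y0,y1) in dict(white=(140,175,245,300),red=(185,235,280,320),drop=(298,320,185,206),noz=(300,320,262,284)).items():
    m=np.zeros(g.shape,bool);m[y0:y1,x0:x1]=1; P=cloud(T,m);P=P[P[:,2]>0.04]; print(nm,P.min(0).round(3),P.max(0).round(3))
E
python3 n.py
```

```text
tool axes cols
 [[-9.324e-01  3.614e-01 -8.000e-04]
 [ 3.614e-01  9.324e-01 -1.900e-03]
 [ 1.000e-04 -2.100e-03 -1.000e+00]]
[0.24370079 0.62876635 0.23005796] 0.1
b ((0.5174322724342346, 0.2547382116317749), (0.16209976375102997, 0.22712808847427368), 3.53418231010437)
a ((0.5307984948158264, -0.24875493347644806), (0.1624748259782791, 0.22981590032577515), 14.986401557922363)
white [0.383 0.443 0.041] [0.472 0.497 0.157]
red [0.31  0.265 0.04 ] [0.385 0.364 0.157]
drop [0.621 0.004 0.04 ] [0.654 0.038 0.091]
noz [0.399 0.014 0.043] [0.422 0.034 0.08 ]
```

>>> move_arm:
  steps:
    - [-319,-113,0,62,55]
    - [-319,-113,0,62,55]
    - [-319,-113,0,62,55]
    - [-319,-113,0,62,55]
    - [-319,-113,0,62,55]
    - [-319,-113,0,62,55]
    - [-319,-113,0,62,55]
    - [-319,-113,0,62,55]
    - [-319,-113,0,62,55]
    - [-319,-113,0,62,55]
    - [-319,-113,0,62,55]
    - [-319,-113,0,62,55]

```text
time: 1.3
tool_pos: [0.4998, 0.4094, 0.2312]
tcp_rot: [-2.083, -2.351, 0.0]
wrist_force: [-0.0, -0.2, -0.2]
width: 0.548
```

>>> move_arm:
  steps:
    - [0,0,50,0,55]
    - [0,0,90,0,55]
    - [0,0,110,0,55]
    - [0,0,110,0,55]
    - [0,0,110,0,55]

```text
time: 1.8
tool_pos: [0.5003, 0.4093, 0.1216]
tcp_rot: [-2.084, -2.351, 0.0]
wrist_force: [0.4, -0.7, 1.2]
width: 0.55
```

Run:
```python
from h import *
a=bot.read_camera('scene')['pixels'][130:290,330:500];b=bot.read_camera('top')['pixels'][180:320,120:290]
save(np.hstack([cv2.resize(a,(400,376)),cv2.resize(b,(400,376))]),'pre_b.png'); s=bot.read_state();print(s['tool_pos'],s['wrist_force'])
```

```text
[0.50172468 0.41006786 0.12371618] [ 0.16702202 -0.03637726  1.34450842]
```

View pics/pre_b.png

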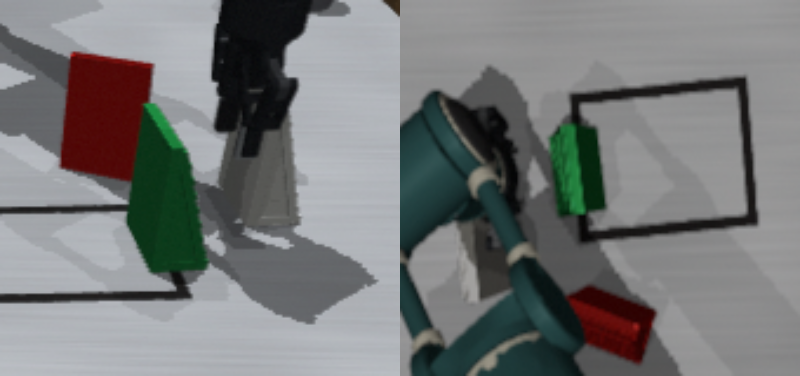

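The picture shows the open fingers behind wedge_b (left crop 255,130; right crop 490,150). The tips are below the wedge's top, and the white decoy is untouched.

>>> move_arm:
  steps:
    - [-20,0,0,0,55]
    - [-35,0,0,0,55]
    - [-43,0,0,0,55]
    - [-50,0,0,0,55]
    - [-56,0,0,0,55]
    - [-62,0,0,0,55]
    - [-68,0,0,0,55]
    - [-74,0,0,0,55]
    - [-80,0,0,0,55]

```text
time: 2.8
tool_pos: [0.5099, 0.3288, 0.121]
tcp_rot: [-2.085, -2.35, 0.001]
wrist_force: [-0.1, 0.4, -0.1]
width: 0.551
```

Run:
```python
from h import *
a=bot.read_camera('scene')['pixels'][130:290,330:500]
save(cv2.resize(a,(500,470)),'mid_b.png'); s=bot.read_state();print(s['tool_pos'],s['wrist_force'])
```

```text
[0.50990663 0.32789748 0.12089756] [ 0.13600616 -0.53405035 -0.34602492]
```

View pics/mid_b.png

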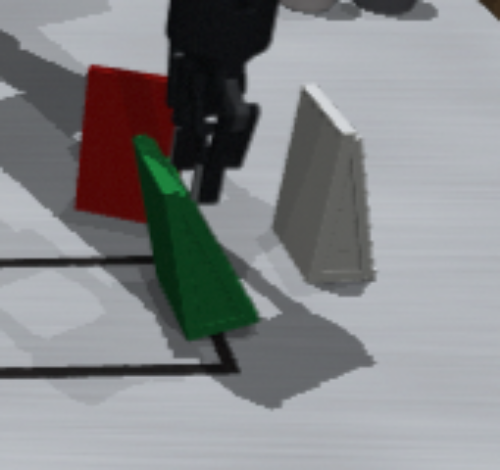

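Wedge_b (crop 190,240) is leaning forward without slipping, and its foot is still at the tape corner. I'll keep pushing.

>>> move_arm:
  steps:
    - [-6,0,0,0,55]
    - [-12,0,0,0,55]
    - [-18,0,0,0,55]
    - [-24,0,0,0,55]
    - [-29,0,0,0,55]
    - [-34,0,0,0,55]
    - [-38,0,0,0,55]
    - [-30,0,0,0,55]
    - [0,0,0,0,55]
    - [40,0,-20,0,55]
    - [40,0,-60,0,55]
    - [40,0,-100,0,55]

```text
time: 4.05
tool_pos: [0.504, 0.3706, 0.2211]
tcp_rot: [-2.082, -2.351, 0.004]
wrist_force: [0.1, -1.0, 0.3]
width: 0.552
```

Run:
```python
from h import *
save(bot.read_camera('scene')['pixels'],'post_b.png'); s=bot.read_state();print(s['tool_pos'],s['tcp_rot'],s['wrist_force'])
print(R.from_rotvec(s['tcp_rot']).as_matrix().round(4),s['q'].round(2))
```

```text
[0.50788706 0.37269604 0.23069958] [2.08176417 2.34951171 0.0169596 ] [1.10241705 0.95581987 4.43889047]
[[-0.1204  0.9927  0.009 ]
 [ 0.9927  0.1204  0.0065]
 [ 0.0053  0.0097 -0.9999]] [0.59 0.17 1.71 0.   1.24 0.47]
```

View pics/post_b.png

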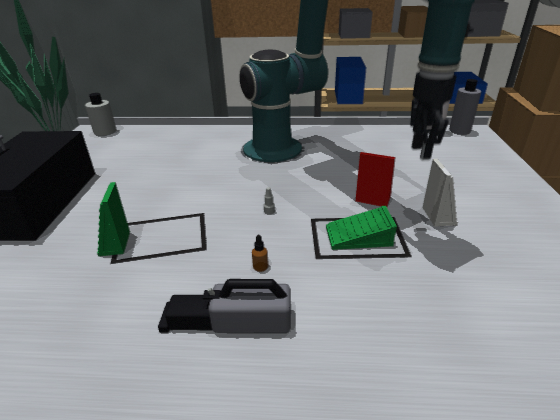

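Wedge_b now lies on its sole inside its outline (scene 360,230). Next is wedge_a.

>>> move_arm:
  steps:
    - [-50,0,0,0,55]
    - [-100,0,0,0,55]
    - [-150,-5,0,0,55]
    - [-200,-7,0,0,55]
    - [-250,-9,0,0,55]
    - [-300,-10,0,0,55]
    - [-350,-12,0,0,55]
    - [-400,-14,0,0,55]
    - [-450,-15,0,-6,55]
    - [-500,-16,0,-6,55]
    - [-550,-17,0,-6,55]
    - [-600,-18,0,-6,55]
    - [-650,-19,0,-6,55]
    - [-700,-20,0,-6,55]
    - [-750,-22,0,-6,55]
    - [-773,-22,0,-6,55]
    - [-773,-22,0,-6,55]
    - [-773,-22,0,-6,55]
    - [-773,-22,0,-6,55]
    - [-773,-22,0,-6,55]

```text
time: 6.1
tool_pos: [0.5755, -0.3996, 0.2214]
tcp_rot: [-1.958, -2.457, -0.0]
wrist_force: [-0.0, 0.9, 0.7]
width: 0.547
```

Run:
```python
from h import *
c=bot.read_camera('scene'); save(c['pixels'],'pre_a.png'); s=bot.read_state();print(s['tool_pos'],s['tcp_rot'],s['q'].round(2),s['wrist_force'])
M=R.from_rotvec(s['tcp_rot']).as_matrix();print(M.round(4)); print('to go mm',1000*M.T@(np.array([.576,-.400,.122])-s['tool_pos']))
```

```text
[ 0.57548536 -0.3996404   0.22154416] [1.95766841e+00 2.45701109e+00 3.29051784e-04] [-0.64  0.32  1.55  0.    1.27 -0.87] [0.37775597 0.2370347  0.00999101]
[[-2.234e-01  9.747e-01  2.000e-04]
 [ 9.747e-01  2.234e-01  1.000e-04]
 [ 1.000e-04  2.000e-04 -1.000e+00]]
to go mm [-0.47554312  0.40268474 99.54418665]
```

View pics/pre_a.png

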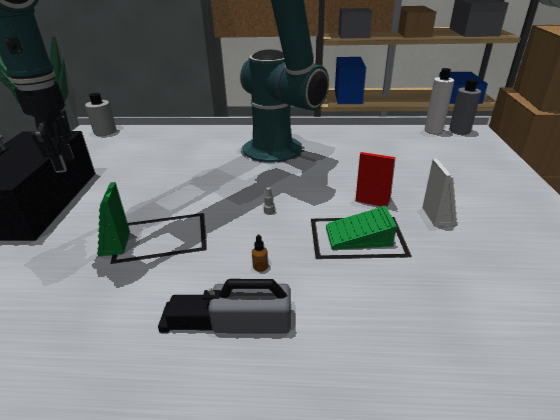

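Run:
```python
from h import *
T=load('top0.npz'); m=np.zeros((420,560),bool); m[215:350,495:560]=1; P=cloud(T,m); P=P[P[:,2]>.03]; print(P.min(0),P.max(0))
```

```text
[ 0.19741916 -0.6392967   0.03000506] [ 0.55731753 -0.55850006  0.15882122]
```

The black box begins at y = -0.56, so it is clear of the arm. Going down, then pushing along +tool x.

>>> move_arm:
  steps:
    - [0,0,50,0,55]
    - [0,0,85,0,55]
    - [0,0,100,0,55]
    - [0,0,100,0,55]
    - [20,0,100,0,55]
    - [35,0,100,0,55]
    - [43,0,100,0,55]
    - [50,0,100,0,55]
    - [56,0,100,0,55]
    - [62,0,100,0,55]
    - [68,0,100,0,55]
    - [74,0,100,0,55]
    - [80,0,100,0,55]

```text
time: 7.45
tool_pos: [0.557, -0.3226, 0.1209]
tcp_rot: [-1.959, -2.455, 0.0]
wrist_force: [-0.2, -0.5, -1.3]
width: 0.546
```

Run:
```python
from h import *
a=bot.read_camera('scene')['pixels'][130:290,60:230];b=bot.read_camera('top')['pixels'][170:290,340:500]
save(np.hstack([cv2.resize(a,(400,376)),cv2.resize(b,(400,300))[:, :] if 0 else cv2.resize(b,(400,376))]),'mid_a.png'); s=bot.read_state();print(s['tool_pos'],s['wrist_force'])
```

```text
[ 0.55688505 -0.32211498  0.12081051] [-0.43975615  0.80234642  0.46948316]
```

View pics/mid_a.png

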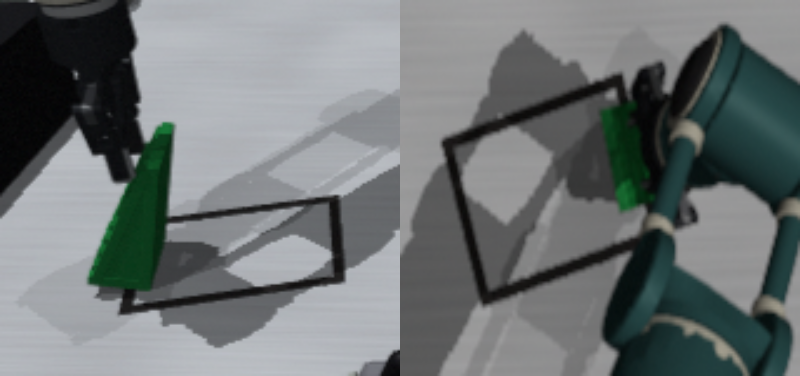

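Wedge_a is leaning forward (left crop 145,220) and still sits over its near edge. I'll finish the push and retreat.

>>> move_arm:
  steps:
    - [6,0,0,0,55]
    - [12,0,0,0,55]
    - [18,0,0,0,55]
    - [24,0,0,0,55]
    - [29,0,0,0,55]
    - [34,0,0,0,55]
    - [38,0,0,0,55]
    - [30,0,0,0,55]
    - [0,0,0,0,55]
    - [-40,0,-20,0,55]
    - [-70,0,-60,0,55]
    - [-100,0,-100,0,55]
    - [-100,0,-110,0,55]
    - [-100,0,-110,0,55]

```text
time: 8.95
tool_pos: [0.5808, -0.4231, 0.2346]
tcp_rot: [1.958, 2.449, 0.0]
wrist_force: [0.2, -0.2, -0.6]
width: 0.551
```

Run:
```python
from h import *
for n in('scene','top'):
    c=bot.read_camera(n); save(c['pixels'],n+'1.png'); np.savez(n+'1.npz',**c)
T=load('top1.npz');S=load('scene1.npz')
O={'b':((.5174,.2535),-90+3.53),'a':((.530,-.2475),90+15)}
for nm,c in(('top',T),('scene',S)):
    n,l,s,ce=cv2.connectedComponentsWithStats(green(c).astype(np.uint8))
    for i in range(1,n):
        if s[i,4]<200: continue
        P=cloud(c,l==i); P=P[(P[:,2]>-.02)&(P[:,2]<.2)]; k='b' if P[:,1].mean()>0 else 'a'
        o,th=O[k];t=np.radians(th);d=P[:,:2]-o
        x=d@[np.cos(t),np.sin(t)];y=d@[-np.sin(t),np.cos(t)]
        print(nm,k,ce[i].round(),len(P),'z',np.percentile(P[:,2],[1,99]).round(3),'x',np.percentile(x,[1,99]).round(3),'y',np.percentile(y,[1,99]).round(3))
        for lo,hi in((-.08,-.03),(.03,.075)):
            q=(x>lo)&(x<hi); print('   x',lo,hi,'y mid',np.percentile(y[q],[1,99]).mean().round(4) if q.any() else None,'z',P[q,2].mean())
```

```text
top a [404. 225.] 1713 z [0.004 0.062] x [-0.078  0.069] y [-0.056  0.033]
   x -0.08 -0.03 y mid -0.0079 z 0.051398174540812254
   x 0.03 0.075 y mid -0.0146 z 0.019703780010480815
top b [229. 239.] 1693 z [-0.002  0.062] x [-0.074  0.072] y [-0.044  0.047]
   x -0.08 -0.03 y mid -0.0019 z 0.051221118797834496
   x 0.03 0.075 y mid 0.004 z 0.019435895110632512
scene b [363. 230.] 2213 z [0.002 0.06 ] x [-0.075  0.073] y [-0.044  0.05 ]
   x -0.08 -0.03 y mid 0.0008 z 0.04229574586731309
   x 0.03 0.075 y mid 0.0047 z 0.019081006680735726
scene a [152. 233.] 2159 z [0.003 0.061] x [-0.079  0.068] y [-0.061  0.031]
   x -0.08 -0.03 y mid -0.0113 z 0.041613305168401206
   x 0.03 0.075 y mid -0.0169 z 0.019277904321045907
```

View pics/scene1.png

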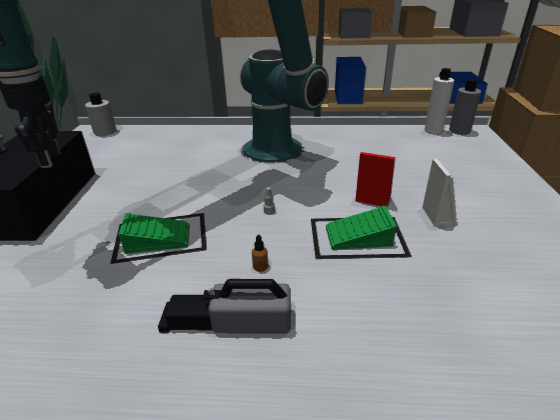

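View pics/top1.png

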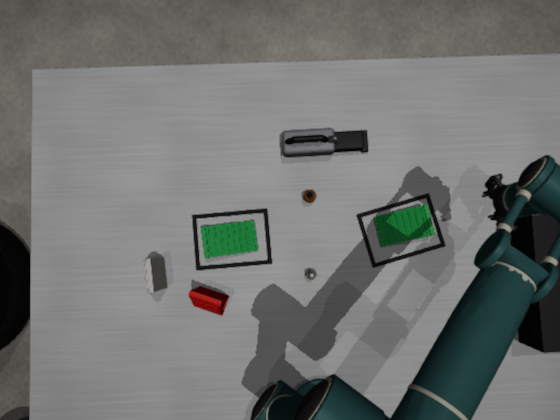

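Both wedges lie flat inside their outlines (top 404,225 and 229,239). The nozzle, dropper and vacuum have not moved, and the arm is clear of everything.

```bash
python3 -c "
from h import *
print(bot.read_state()['wrist_force']); print(bot.finish_job())"
```

```text
[-0.03247015  0.18434517 -1.01803141]
the job is handed in; nothing more can be done
None
```

I tipped both green wedges over with slow two-finger pushes near the top, and handed the job in at about 9 s of the 51 s allowed. No verdict was reported.

My last checks, from both cameras:

| Wedge | Sole along outline (limit ±105 mm) | Centre line off the middle (limit 28 mm) | Highest point |
|---|---|---|---|
| wedge_a | about -79 to +69 mm | -8 to -17 mm | 61–62 mm, as expected flat |
| wedge_b | about -75 to +73 mm | -2 to +5 mm | 60–62 mm, as expected flat |

- **Agreement between views:** The two cameras differed by up to about 3 mm. The position of outline_a along its length is only known to about 3 mm, because the wedge's dark sole blurred its near end. Both are well inside the margins.
- **Other objects:** The nozzle, dropper and vacuum appear at the same pixels as at the start, judged by eye.
- **Robot:** The gripper is clear of everything, with a wrist force of about 1 N.

No check failed.

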